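# Find the parts case that rattles and hold it out

## Task

The adapter has come loose from its foam in one of the three closed parts cases on the mat: pick the cases up one at a time and shake each one lengthwise, briskly to and fro a few times, until you find the one that rattles, standing every silent one flat back on the mat. Hold the one that rattles out to me across the bench, level with its lid up, beyond the far edge of the mat and at least 15 cm above the bench, and finish there while still holding it, keeping it still. Set the cases down rather than dropping them, and leave everything else on the bench where it is.

Things in the scene. Friction and masses are not known exactly. Their poses are not given: they have to be found in the camera images.
- mat: near-black rubber bench mat, 220 mm (its x) by 440 mm (its y), 3 mm thick, fixed to the bench; origin at the centre of its underside, on the bench; its x axis points away from the robot, to its far long edge 110 mm from the origin
- case_left: the left (+y) one of three identical sealed grey parts cases flat on the mat, 130 mm long (its x, from the two black latches at -x to the hinges at +x) by 56 mm wide (its y) by 46 mm tall, about 0.4 kg with contents; origin at the centre of its underside; z up through the lid. Its axes are parallel to the mat's at the start. Grasp across the 56 mm width; the lid stays shut
- case_left_mid (a point): centre of case_left, 23 mm above its underside. A 0.24 kg steel adapter is inside each case: packed tight in foam in two; loose in the third, which may be any of them: there a smooth steel puck 38 mm across slides up to 26 mm either way along the case, knocks the ends, and stays where it slid while the case is level and still
- case_middle: the middle one of three identical sealed grey parts cases flat on the mat, 130 mm long (its x, from the two black latches at -x to the hinges at +x) by 56 mm wide (its y) by 46 mm tall, about 0.4 kg with contents; origin at the centre of its underside; z up through the lid. Its axes are parallel to the mat's at the start. Grasp across the 56 mm width; the lid stays shut
- case_middle_mid (a point): centre of case_middle, 23 mm above its underside. A 0.24 kg steel adapter is inside each case: packed tight in foam in two; loose in the third, which may be any of them: there a smooth steel puck 38 mm across slides up to 26 mm either way along the case, knocks the ends, and stays where it slid while the case is level and still
- case_right: the right (-y) one of three identical sealed grey parts cases flat on the mat, 130 mm long (its x, from the two black latches at -x to the hinges at +x) by 56 mm wide (its y) by 46 mm tall, about 0.4 kg with contents; origin at the centre of its underside; z up through the lid. Its axes are parallel to the mat's at the start. Grasp across the 56 mm width; the lid stays shut
- case_right_mid (a point): centre of case_right, 23 mm above its underside. A 0.24 kg steel adapter is inside each case: packed tight in foam in two; loose in the third, which may be any of them: there a smooth steel puck 38 mm across slides up to 26 mm either way along the case, knocks the ends, and stays where it slid while the case is level and still
- eyepiece: microscope eyepiece standing on the mat, black, 34 mm diameter, 46 mm tall; origin at the centre of its underside; not part of the job
- petri_dish: small lidded clear petri dish on the mat, 43 mm diameter, 12 mm tall; origin at the centre of its underside; not part of the job
- oil_bottle: amber immersion-oil bottle standing on the mat, 25 mm diameter, 52 mm tall; origin at the centre of its underside; not part of the job
- mouse: black computer mouse on the book, 110 x 62 x 34 mm; origin at the centre of its underside; not part of the job
- slide_box: flat white and grey slide box on the bench, 87 x 102 x 35 mm; origin at the centre of its underside; not part of the job
- screwdriver: screwdriver lying on the bench, 170 mm long (its origin is on the underside, half way along); not part of the job
- cleaner_bottle: white lens-cleaner bottle standing on the bench, 40 mm diameter, 105 mm tall; origin at the centre of its underside; not part of the job
Mind the look-alikes: they are no part of the job. What is shaped like the case_left but pink or yellow is not meant.

How it is judged:
By the outcome, as a careful person would: the job done as asked, in the order asked, and still so for the second after the job is handed in, while the arm keeps its last pose, push and grip.
It also fails if it takes over 69 s, if anything falls off the work surface, if the arm or the gripper's body presses on something with over 40 N, if the wrist force passes 120 N, or if a joint passes its speed limit or range.

## Robot

A 7-joint arm with a two-finger parallel gripper is mounted at the origin on the work surface. World frame = base frame: x ahead of the robot, y to its left, z up, the work surface at z = 0. Lengths are in m, angles in rad, forces in N, time in s.
With the tool pointing down it reaches from about 0.425 to 0.825 m from the base axis. Payload 3.6 kg.
Tool frame: the origin (TCP) lies at the very end of the fingers, on their centre line; the grasp point (between the pads) lies 19 mm behind it; z points along the fingers, y is the line along which they close (so a half turn about z gives the same grasp; the last joint's range is limited). The gripper opens to 93 mm and grips with 3 to 60 N. Pads are 15 mm wide; open, the fingers measure 128 mm over their backs; the gripper's body (75 mm by 188 mm) begins 65 mm behind the grasp point.
Start: joints at [1.194, 0.615, -0.013, 1.423, 0.008, 1.103, -0.04], TCP at [0.223, -0.611, 0.191] pointing down, gripper open.
Joint ranges: [-3.12, 3.12], [-0.3, 2.06], [-1.34, 1.32], [0.26, 2.42], [-1.36, 4.5], [0.01, 1.98], [-2.84, 2.84]. Speed limits (rad/s): [2.79, 2.79, 3.14, 3.14, 3.14, 3.14, 3.14].

## Interface

Orientations are given as a unit quaternion [x, y, z, w].
In Python, from workcell import bot gives the robot as it stands.
- The arm moves only by the shell command python3 -m inch 'ROWS' [FORCE]. ROWS is JSON, a list of rows, each a list of 7 numbers: the shift along the tool's x, y, z in cm, then the turn, a rotation vector about the tool's x, y, z in rad, then the closure, from -1 (fully open) to 1 (shut), so that 0 is half open. A call has exactly 8 rows; each row is the pose to reach, as a shift and turn from the pose commanded when the call began, along the tool's axes at that moment; what a row does not reach only later rows make up. A row lasts 1/12 s, in which the tool goes at most 41.7 mm and 7.16 degrees, less where a joint would pass 70% of its speed; a pose out of reach is approached as far as the arm can. A call with a gripper value outside its range is refused whole. The fingers move at their own pace and stop on an object; FORCE is the grip in N (left out, the last holds). Time passes only in rows, so rows that repeat a pose let the fingers close, or fill a call up. It gives the time, the measured TCP pose, the force, the opening and the grip force at its end, in the units of the state.
- bot.sense(): the state, without advancing time (a new reading comes with each control period).
- bot.grab_frame(name): name is "scene" or "side" or "wrist"; returns the picture (384x512x3 uint8, red, green, blue); there is no depth.
- bot.camera_model(name): a dict with "camera_matrix" (3x3 intrinsics, pixels), "rvec" (rotation vector, rad) and "tvec" (3), from world to camera coordinates, as OpenCV has them. Camera axes: x right, y down, z forward; pixel columns grow to the right and rows downward; lengths in m; the calibration is good to about 2 mm. A picture is of the moment at which its call begins: read the wrist's pose just before it. camera_model takes no time and is no camera call; for the wrist camera it gives the pose at the moment of the call.
- bot.finish_job(): hands the job in; it is judged then, once.
The state is a dict: "t": time; "joint_pos": joint angles; "qd": joint speeds; "joint_efforts": joint torques, N m; "tcp_pos": TCP position; "ee_rot": TCP orientation; "contact_force": force on the tool from outside, world axes, zero at the start; "torque": the same for the moment, N m; "gripper_width": finger opening in m; "grip_force": force on a finger pad.
Only numpy, scipy, OpenCV 4.12 (cv2) and the standard library are available. Lean on these libraries where they do the work, as an engineer would, in place of code of your own. Each camera call takes 0.05 s, during which the arm holds its last target. There are 200 camera calls.

## Working session

There is one attempt and no reset: what is moved stays moved. The work goes in short steps, Python scripts to look and compute and a shell command to move; the robot and the scene stay as the last step left them, time stands still between calls to the robot, and variables do not carry over. Pictures are saved under pics/ and viewed, at most 10 in all, crops included, and the job is handed in when it is done.

```bash
mkdir -p pics; ls
python3 - <<'E'
from workcell import bot
import cv2
s=bot.sense(); print(s)
for n in ("scene","side"):
    cv2.imwrite(f"pics/{n}0.png",bot.grab_frame(n)[...,::-1])
    m=bot.camera_model(n); print(n,m)
E
```

```text
pics
{'t': 0.0, 'joint_pos': array([ 1.19448531,  0.61592407, -0.01265179,  1.42485773,  0.00810025,
        1.10337765, -0.04042729]), 'qd': array([ 0.00149459, -0.00014581,  0.00152   ,  0.00020158, -0.00060093,
       -0.00016998, -0.00092016]), 'joint_efforts': array([ 3.16443420e-04, -4.58930326e+01,  2.08580922e-01, -1.65745819e+01,
       -6.12411881e-02,  2.03142356e-02,  2.23154489e-04]), 'tcp_pos': array([ 0.22250688, -0.60983438,  0.18939164]), 'ee_rot': array([ 9.84736291e-01,  1.74048423e-01, -2.26375801e-04, -1.23796516e-03]), 'contact_force': array([-0.32673581,  0.70673506, -0.481688  ]), 'torque': array([-0.00510964,  0.01661231, -0.00649812]), 'grip_force': 0.0, 'gripper_width': 0.09275985317636404}
scene {'camera_matrix': array([[394.61289172,   0.        , 255.47308458],
       [  0.        , 394.61289172, 184.98148972],
       [  0.        ,   0.        ,   1.        ]]), 'rvec': array([ 1.77318978,  1.50607653, -0.74635674]), 'tvec': array([-0.07760148, -0.22670874,  1.88158743])}
side {'camera_matrix': array([[404.21589578,   0.        , 256.07297613],
       [  0.        , 404.21589578, 190.33832532],
       [  0.        ,   0.        ,   1.        ]]), 'rvec': array([ 2.37012367, -0.09083126,  0.06596534]), 'tvec': array([-0.45780774,  0.04185941,  1.27985078])}
```

View pics/scene0.png

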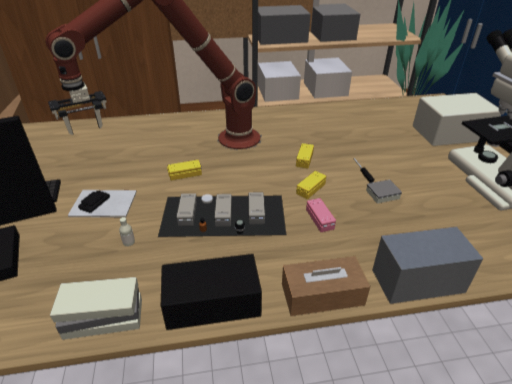

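View pics/side0.png

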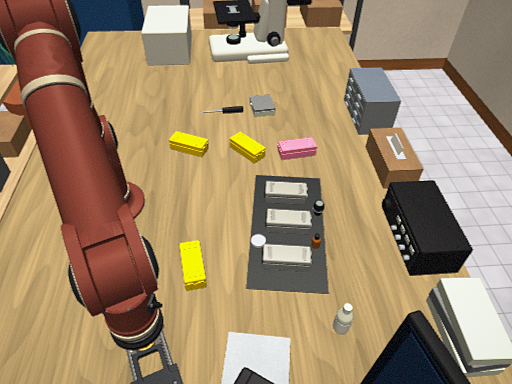

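The side view shows the mat with corners near (256,176), (321,178), (327,292), (248,289). The case tops are near (287,187), (288,216) and (287,252). The petri dish is at (259,241), the eyepiece at (319,207) and the oil bottle at (316,240).

```bash
cat > h.py <<'E'
from workcell import bot
import cv2, numpy as np
from scipy.spatial.transform import Rotation as R
def ray(m,uv,z):
    M=cv2.Rodrigues(np.array(m["rvec"]))[0]; t=np.array(m["tvec"])
    d=M.T@np.linalg.inv(m["camera_matrix"])@np.array([uv[0],uv[1],1.]); c=-M.T@t
    return c+d*(z-c[2])/d[2]
def tool(p):  # world target -> shift in tool cm from current measured pose
    s=bot.sense(); return R.from_quat(s["ee_rot"]).inv().apply(np.array(p)-s["tcp_pos"])*100
E
python3 - <<'E'
from h import *
for n,box in (("side",(235,165,335,300)),("scene",(155,185,295,240))):
    im=cv2.imread(f"pics/{n}0.png"); m=bot.camera_model(n)
    x0,y0,x1,y1=box; hsv=cv2.cvtColor(im,cv2.COLOR_BGR2HSV)
    roi=np.zeros(im.shape[:2],np.uint8); roi[y0:y1,x0:x1]=1
    grey=((hsv[...,1]<60)&(hsv[...,2]>165)&(roi>0)).astype(np.uint8)
    for c in cv2.findContours(grey,0,2)[0]:
        if cv2.contourArea(c)<60: continue
        r=cv2.minAreaRect(c); print(n,cv2.contourArea(c),np.round(r[0]),np.round(r[1]),round(r[2]),"top",ray(m,r[0],.049).round(3))
m=bot.camera_model("side")
for q in ((256,176),(321,178),(327,292),(248,289)): print("mat",ray(m,q,.003).round(3))
for k,q,z in (("petri",(259,241),.01),("eye",(319,203),.049),("oil",(317,236),.05),("blackbox top near",(387,186),.1),("boxbase",(397,270),0),("cleaner",(340,330),0),("brown",(385,183),0)): print(k,ray(m,q,z).round(3))
E
python3 - <<'E'
import cv2
a=cv2.imread('pics/side0.png')[165:300,235:345]
cv2.imwrite('pics/c.png',cv2.resize(a,None,fx=4.4,fy=4.4,interpolation=2))
E
```

```text
side 822.0 [280. 251.] [63. 23.] 15 top [ 0.503 -0.255  0.049]
side 548.0 [289. 217.] [45. 14.] 3 top [ 0.545 -0.133  0.049]
side 446.0 [287. 188.] [42. 12.] 3 top [ 0.554 -0.015  0.049]
mat [0.467 0.093 0.003]
mat [0.688 0.07  0.003]
mat [ 0.618 -0.361  0.003]
mat [ 0.409 -0.337  0.003]
petri [ 0.452 -0.187  0.01 ]
eye [ 0.644 -0.085  0.049]
oil [ 0.614 -0.21   0.05 ]
blackbox top near [ 0.847 -0.075  0.1  ]
boxbase [ 0.829 -0.306  0.   ]
cleaner [ 0.629 -0.466  0.   ]
brown [ 0.902  0.035 -0.   ]
```

View pics/c.png

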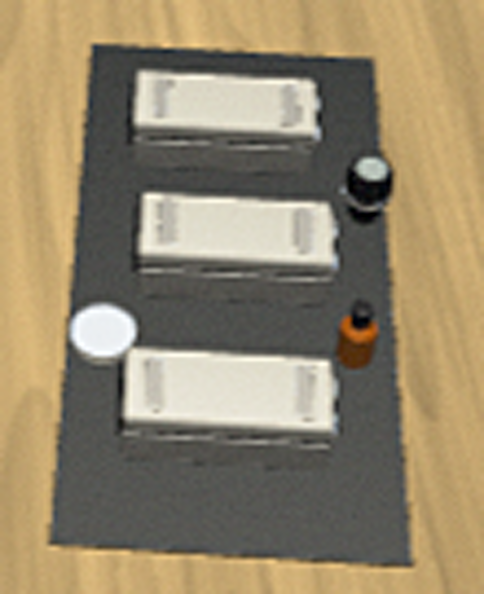

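The crop confirms all three cases lie parallel to the mat, latches toward the robot. The petri dish is near crop (103,332), the eyepiece at (368,185) and the oil bottle at (358,340).

Run:
```python
from h import *
m=bot.camera_model("side")
C={"left":[(137,70),(317,80),(315,140),(134,132)],"mid":[(142,193),(335,205),(336,268),(138,258)],"right":[(128,348),(336,360),(335,430),(122,422)]}
for k,c in C.items():
    P=np.array([ray(m,(235+(u-1.7)/4.4,165+(v-1.7)/4.4),.049) for u,v in c])[:,:2]
    d=P[1]+P[2]-P[0]-P[3]; w=P[0]+P[1]-P[2]-P[3]
    print(k,P.mean(0).round(3),"len",np.linalg.norm(d/2).round(3),"wid",np.linalg.norm(w/2).round(3),"yaw",np.degrees(np.arctan2(d[1],d[0])).round(1))
    p=P.mean(0); print("tool shift",tool([p[0],p[1],.17]).round(1))
```

```text
left [ 0.552 -0.017] len 0.129 wid 0.061 yaw -7.7
tool shift [ 51.2 -44.4   2.1]
mid [ 0.543 -0.134] len 0.131 wid 0.056 yaw -8.1
tool shift [ 46.5 -33.7   2. ]
right [ 0.521 -0.262] len 0.13 wid 0.054 yaw -7.3
tool shift [ 39.9 -22.5   2. ]
```

```bash
python3 -m inch '[[4,-2.2,0,0,0,0.1,-1],[8,-4.5,0,0,0,0.2,-1],[12,-6.7,0,0,0,0.3,-1],[16,-9,0,0,0,0.4,-1],[20,-11.2,0,0,0,0.48,-1],[24,-13.5,0,0,0,0.48,-1],[28,-15.7,0,0,0,0.48,-1],[32,-18,0,0,0,0.48,-1]]' 50
python3 - <<'E'
from h import *
print(tool([.521,-.262,.17]).round(2), R.from_quat(bot.sense()["ee_rot"]).as_matrix().round(3).tolist())
E
```

```text
t: 0.77
tcp_pos: [0.4406, -0.3556, 0.1903]
ee_rot: [0.998, -0.065, -0.0, -0.0]
contact_force: [1.4, -0.6, 0.1]
gripper_width: 0.0929
grip_force: 0.0
[  6.76 -10.32   2.03] [[0.992, -0.13, -0.001], [-0.13, -0.992, 0.0], [-0.001, -0.0, -1.0]]
```

```bash
python3 -m inch '[[2,-3,0.5,0,0,0,-1],[4,-6,1,0,0,0,-1],[6,-9,2,0,0,0,-1],[6.8,-10.3,2,0,0,0,-1],[6.8,-10.3,2,0,0,0,-1],[6.8,-10.3,2,0,0,0,-1],[6.8,-10.3,2,0,0,0,-1],[6.8,-10.3,2,0,0,0,-1]]'
python3 - <<'E'
from h import *
s=bot.sense(); m=bot.camera_model("wrist"); im=bot.grab_frame("wrist"); cv2.imwrite("pics/w1.png",im[...,::-1])
print(s["tcp_pos"],s["torque"],s["contact_force"])
for p in ([.521,-.262,.049],[.543,-.134,.049]):
    print(cv2.projectPoints(np.array([p]),m["rvec"],m["tvec"],m["camera_matrix"],None)[0].ravel().round())
E
```

```text
t: 1.43
tcp_pos: [0.5191, -0.2668, 0.1708]
ee_rot: [0.998, -0.067, -0.0, 0.001]
contact_force: [-0.1, -0.7, 0.5]
gripper_width: 0.0931
grip_force: 0.0
[ 0.51907568 -0.26675623  0.17078133] [ 0.04393677  0.03174587 -0.0153454 ] [-0.08632317 -0.67538136  0.45196321]
[249. 179.]
[124. 174.]
```

View pics/w1.png

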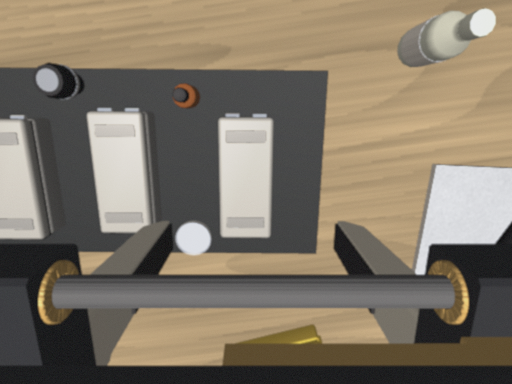

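The right case's lid is centred near (246,177) and the middle one near (122,171), within about 3 px of the predictions. The finger paths are clear of the dish at (193,238).

Run:
```python
from h import *
m=bot.camera_model("wrist")
for c in ([(219,118),(272,118),(271,237),(222,237)],[(88,112),(145,111),(150,230),(104,232)]):
    P=np.array([ray(m,q,.049) for q in c]); d=P[0]+P[1]-P[2]-P[3]
    p=P.mean(0); print(p.round(4),np.degrees(np.arctan2(d[1],d[0])).round(1),tool([p[0],p[1],.012]).round(2))
```

```text
[ 0.5197 -0.2589  0.049 ] -7.5 [-0.05 -0.79 15.88]
[ 0.5436 -0.132   0.049 ] -8.9 [  0.62 -13.69  15.87]
```

```bash
python3 -m inch '[[0,-0.7,3,0,0,0,-1],[0,-0.7,6.5,0,0,0,-1],[0,-0.7,10,0,0,0,-1],[0,-0.7,12.5,0,0,0,-1],[0,-0.7,14.5,0,0,0,-1],[0,-0.7,15.5,0,0,0,-1],[0,-0.7,15.8,0,0,0,-1],[0,-0.7,15.8,0,0,0,-1]]' 50
python3 -m inch '[[0,0,0,0,0,0,0.6],[0,0,0,0,0,0,1],[0,0,0,0,0,0,1],[0,0,0,0,0,0,1],[0,0,0,0,0,0,1],[0,0,0,0,0,0,1],[0,0,0,0,0,0,1],[0,0,0,0,0,0,1]]' 50
```

```text
t: 2.15
tcp_pos: [0.5211, -0.2582, 0.0125]
ee_rot: [0.998, -0.066, -0.0, 0.0]
contact_force: [-0.3, 0.2, -0.7]
gripper_width: 0.0927
grip_force: 0.0
t: 2.82
tcp_pos: [0.5217, -0.2581, 0.013]
ee_rot: [0.998, -0.065, 0.0, 0.001]
contact_force: [-1.4, -1.2, 2.5]
gripper_width: 0.0551
grip_force: 50.0
```

```bash
cat > s.py <<'E'
from h import *
s=bot.sense(); r=R.from_quat(s["ee_rot"]).inv()
print(s["t"].__round__(2),"tcp",s["tcp_pos"].round(4),"Ftool",r.apply(s["contact_force"]).round(2),"Mtool",r.apply(s["torque"]).round(3),"w",round(s["gripper_width"],4),"tau",s["joint_efforts"].round(3))
E
python3 -m inch '[[0,0,-1.5,0,0,0,1],[0,0,-4,0,0,0,1],[0,0,-7,0,0,0,1],[0,0,-10,0,0,0,1],[0,0,-12,0,0,0,1],[0,0,-12,0,0,0,1],[0,0,-12,0,0,0,1],[0,0,-12,0,0,0,1]]' >/dev/null; python3 s.py
python3 -m inch '[[4,0,0,0,0,0,1],[0,0,0,0,0,0,1],[-4,0,0,0,0,0,1],[0,0,0,0,0,0,1],[4,0,0,0,0,0,1],[0,0,0,0,0,0,1],[-4,0,0,0,0,0,1],[0,0,0,0,0,0,1]]' >/dev/null; python3 s.py
python3 -m inch '[[0,0,0,0,0,0,1],[0,0,0,0,0,0,1],[0,0,0,0,0,0,1],[0,0,0,0,0,0,1],[0,0,0,0,0,0,1],[0,0,0,0,0,0,1],[0,0,0,0,0,0,1],[0,0,0,0,0,0,1]]' >/dev/null; python3 s.py
python3 -m inch '[[-4,0,0,0,0,0,1],[0,0,0,0,0,0,1],[4,0,0,0,0,0,1],[0,0,0,0,0,0,1],[-4,0,0,0,0,0,1],[0,0,0,0,0,0,1],[4,0,0,0,0,0,1],[0,0,0,0,0,0,1]]' >/dev/null; python3 s.py
python3 -m inch '[[0,0,0,0,0,0,1],[0,0,0,0,0,0,1],[0,0,0,0,0,0,1],[0,0,0,0,0,0,1],[0,0,0,0,0,0,1],[0,0,0,0,0,0,1],[0,0,0,0,0,0,1],[0,0,0,0,0,0,1]]' >/dev/null; python3 s.py
```

```text
3.48 tcp [ 0.5196 -0.2561  0.1303] Ftool [0.51 0.14 3.48] Mtool [ 0.039 -0.025 -0.068] w 0.0551 tau [ 2.9000e-02 -4.5113e+01  1.2560e+00 -1.5906e+01 -1.9000e-02 -1.1500e-01
 -1.0000e-03]
4.15 tcp [ 0.462  -0.2386  0.1102] Ftool [-19.88  -3.45  16.41] Mtool [ 0.525 -2.568 -0.012] w 0.0556 tau [ -5.161 -55.263  -2.219 -45.     -0.793  -5.746   0.374]
4.82 tcp [ 0.5222 -0.2578  0.1332] Ftool [-0.67 -0.28  3.9 ] Mtool [ 0.034 -0.053  0.031] w 0.0553 tau [ 8.0000e-03 -4.3849e+01  1.2050e+00 -1.5504e+01 -1.7000e-02 -7.5000e-02
 -0.0000e+00]
5.48 tcp [ 0.5466 -0.2601  0.1275] Ftool [12.54  0.54 -0.68] Mtool [-0.071  1.584 -0.006] w 0.0553 tau [  6.389 -37.122   5.773  -3.597   0.954   5.353  -0.34 ]
6.15 tcp [ 0.5217 -0.2573  0.133 ] Ftool [ 0.29 -0.53  3.43] Mtool [ 0.061 -0.027  0.004] w 0.055 tau [-9.0000e-03 -4.3809e+01  1.1840e+00 -1.5385e+01 -1.9000e-02 -5.9000e-02
 -0.0000e+00]
```

```bash
cat > s.py <<'E'
from h import *
L=[]
for i in range(5):
    s=bot.sense(); r=R.from_quat(s["ee_rot"]).inv()
    L.append(np.r_[r.apply(s["contact_force"]),r.apply(s["torque"]),s["joint_efforts"][5]]); bot.grab_frame("wrist")
L=np.array(L); print(round(s["t"],2),"tcp",s["tcp_pos"].round(4),"F,M,tau6",L.mean(0).round(3),"My sd",L[:,4].std().round(3),"w",round(s["gripper_width"],4))
E
python3 s.py
python3 -m inch '[[-4,0,0,0,0,0,1],[0,0,0,0,0,0,1],[4,0,0,0,0,0,1],[7,0,0,0,0,0,1],[7,0,0,0,0,0,1],[7,0,0,0,0,0,1],[7,0,0,0,0,0,1],[7,0,0,0,0,0,1]]' >/dev/null; python3 s.py
python3 -m inch '[[-4,0,0,0,0,0,1],[-8,0,0,0,0,0,1],[-12,0,0,0,0,0,1],[-14,0,0,0,0,0,1],[-14,0,0,0,0,0,1],[-14,0,0,0,0,0,1],[-14,0,0,0,0,0,1],[-14,0,0,0,0,0,1]]' >/dev/null; python3 s.py
python3 -m inch '[[4,0,0,0,0,0,1],[8,0,0,0,0,0,1],[12,0,0,0,0,0,1],[14,0,0,0,0,0,1],[14,0,0,0,0,0,1],[14,0,0,0,0,0,1],[14,0,0,0,0,0,1],[14,0,0,0,0,0,1]]' >/dev/null; python3 s.py
```

```text
6.35 tcp [ 0.5215 -0.2573  0.1326] F,M,tau6 [ 0.12   0.045  3.746  0.037 -0.022 -0.019 -0.057] My sd 0.024 w 0.0555
7.27 tcp [ 0.5903 -0.2667  0.1328] F,M,tau6 [ 9.900e-02  1.170e-01  3.576e+00  1.100e-02 -2.000e-03 -6.000e-03
 -5.700e-02] My sd 0.042 w 0.0553
8.18 tcp [ 0.4529 -0.2482  0.1324] F,M,tau6 [ 0.224 -0.238  4.021  0.058  0.007 -0.007 -0.056] My sd 0.051 w 0.0555
9.1 tcp [ 0.5902 -0.2666  0.1329] F,M,tau6 [-0.047 -0.345  3.663  0.024 -0.018  0.013 -0.055] My sd 0.03 w 0.0554
```

The right case is silent: the joint 6 torque stays at -0.056 whichever end I stop at. I'm standing it back where it was.

```bash
python3 -m inch '[[-3,0,1,0,0,0,1],[-6,0,3,0,0,0,1],[-7,0,6,0,0,0,1],[-7,0,8.5,0,0,0,1],[-7,0,10,0,0,0,1],[-7,0,11,0,0,0,1],[-7,0,11,0,0,0,1],[-7,0,11,0,0,0,1]]' 
python3 -m inch '[[0,0,0.4,0,0,0,1],[0,0,0.7,0,0,0,1],[0,0,1,0,0,0,1],[0,0,1,0,0,0,1],[0,0,1,0,0,0,1],[0,0,1,0,0,0,0.5],[0,0,1,0,0,0,-0.3],[0,0,1,0,0,0,-1]]'
```

```text
t: 9.82
tcp_pos: [0.522, -0.2576, 0.0229]
ee_rot: [0.998, -0.065, 0.0, 0.0]
contact_force: [0.2, 0.5, -4.4]
gripper_width: 0.0551
grip_force: 50.0
t: 10.48
tcp_pos: [0.5219, -0.2577, 0.0131]
ee_rot: [0.998, -0.065, 0.0, 0.0]
contact_force: [-0.8, -0.2, 0.7]
gripper_width: 0.0635
grip_force: 0.0
```

```bash
python3 -m inch '[[0,0,0,0,0,0,-1],[0,0,0,0,0,0,-1],[0,0,0,0,0,0,-1],[0,0,-1,0,0,0,-1],[0,0,-4,0,0,0,-1],[0,0,-8,0,0,0,-1],[0,0,-11.5,0,0,0,-1],[0,-3,-12,0,0,0,-1]]' 
python3 -m inch '[[0.5,-3.5,0,0,0,0,-1],[0.5,-7,0,0,0,0,-1],[0.5,-9.6,0,0,0,0,-1],[0.5,-9.6,0,0,0,0,-1],[0.5,-9.6,0,0,0,0,-1],[0.5,-9.6,0,0,0,0,-1],[0.5,-9.6,0,0,0,0,-1],[0.5,-9.6,0,0,0,0,-1]]'
python3 - <<'E'
from h import *
m=bot.camera_model("wrist"); cv2.imwrite("pics/w2.png",bot.grab_frame("wrist")[...,::-1])
E
```

```text
t: 11.15
tcp_pos: [0.5278, -0.2376, 0.1402]
ee_rot: [0.997, -0.071, 0.007, 0.006]
contact_force: [0.7, -0.3, 1.0]
gripper_width: 0.0935
grip_force: 0.0
t: 11.82
tcp_pos: [0.5424, -0.1351, 0.1327]
ee_rot: [0.998, -0.067, 0.0, 0.001]
contact_force: [-0.6, -0.2, 0.6]
gripper_width: 0.0928
grip_force: 0.0
```

View pics/w2.png

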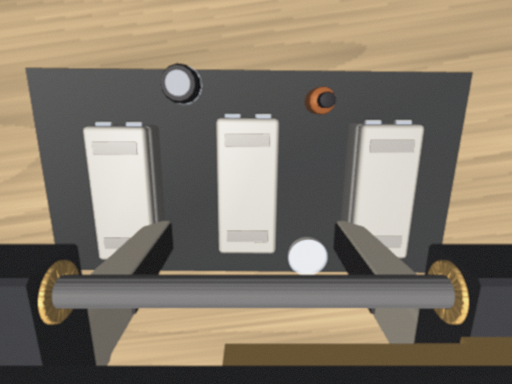

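The right case is standing flat where it was. The middle lid spans (217,120) to (276,252), and the left one is around (120,192).

Run:
```python
from h import *
m=bot.camera_model("wrist")
for c in ([(217,120),(279,120),(275,252),(220,252)],[(86,128),(146,127),(154,256),(98,259)]):
    P=np.array([ray(m,q,.049) for q in c]); d=P[0]+P[1]-P[2]-P[3]
    p=P.mean(0); print(p.round(4),np.degrees(np.arctan2(d[1],d[0])).round(1),tool([p[0],p[1],.0125]).round(2))
```

```text
[ 0.5426 -0.1293  0.049 ] -8.1 [-0.05 -0.56 12.01]
[ 0.5522 -0.0117  0.049 ] -9.6 [ -0.67 -12.34  12.  ]
```

```bash
python3 -m inch '[[0,-0.5,2.5,0,0,0,-1],[0,-0.5,5.5,0,0,0,-1],[0,-0.5,8.5,0,0,0,-1],[0,-0.5,10.5,0,0,0,-1],[0,-0.5,11.5,0,0,0,-1],[0,-0.5,12,0,0,0,-1],[0,-0.5,12,0,0,0,-1],[0,-0.5,12,0,0,0,0]]' 50
python3 -m inch '[[0,0,0,0,0,0,1],[0,0,0,0,0,0,1],[0,0,0,0,0,0,1],[0,0,0,0,0,0,1],[0,0,0,0,0,0,1],[0,0,0,0,0,0,1],[0,0,0,0,0,0,1],[0,0,0,0,0,0,1]]' 50
python3 -m inch '[[0,0,-1.5,0,0,0,1],[0,0,-4,0,0,0,1],[0,0,-7,0,0,0,1],[0,0,-10,0,0,0,1],[0,0,-12,0,0,0,1],[0,0,-12,0,0,0,1],[0,0,-12,0,0,0,1],[0,0,-12,0,0,0,1]]' >/dev/null; python3 s.py
python3 -m inch '[[-4,0,0,0,0,0,1],[0,0,0,0,0,0,1],[4,0,0,0,0,0,1],[0,0,0,0,0,0,1],[-4,0,0,0,0,0,1],[0,0,0,0,0,0,1],[4,0,0,0,0,0,1],[0,0,0,0,0,0,1]]' >/dev/null
python3 -m inch '[[-4,0,0,0,0,0,1],[0,0,0,0,0,0,1],[4,0,0,0,0,0,1],[7,0,0,0,0,0,1],[7,0,0,0,0,0,1],[7,0,0,0,0,0,1],[7,0,0,0,0,0,1],[7,0,0,0,0,0,1]]' >/dev/null; python3 s.py
python3 -m inch '[[-4,0,0,0,0,0,1],[-8,0,0,0,0,0,1],[-12,0,0,0,0,0,1],[-14,0,0,0,0,0,1],[-14,0,0,0,0,0,1],[-14,0,0,0,0,0,1],[-14,0,0,0,0,0,1],[-14,0,0,0,0,0,1]]' >/dev/null; python3 s.py
python3 -m inch '[[4,0,0,0,0,0,1],[8,0,0,0,0,0,1],[12,0,0,0,0,0,1],[14,0,0,0,0,0,1],[14,0,0,0,0,0,1],[14,0,0,0,0,0,1],[14,0,0,0,0,0,1],[14,0,0,0,0,0,1]]' >/dev/null; python3 s.py
```

```text
t: 12.53
tcp_pos: [0.5443, -0.1286, 0.0134]
ee_rot: [0.998, -0.065, 0.001, 0.0]
contact_force: [0.2, 0.9, 0.0]
gripper_width: 0.0898
grip_force: 0.0
t: 13.2
tcp_pos: [0.5438, -0.1288, 0.0131]
ee_rot: [0.998, -0.065, 0.0, 0.0]
contact_force: [-1.7, -1.6, 4.4]
gripper_width: 0.0555
grip_force: 50.0
14.07 tcp [ 0.5422 -0.1278  0.1307] F,M,tau6 [-0.198 -0.049  4.02   0.024 -0.012 -0.    -0.071] My sd 0.035 w 0.0548
15.65 tcp [ 0.6124 -0.1372  0.1327] F,M,tau6 [ 0.033 -0.076  4.28   0.022 -0.024  0.008 -0.065] My sd 0.019 w 0.0548
16.57 tcp [ 0.4748 -0.1191  0.1324] F,M,tau6 [-0.106 -0.263  4.06   0.061 -0.006  0.006 -0.069] My sd 0.008 w 0.0553
17.48 tcp [ 0.6123 -0.1372  0.1329] F,M,tau6 [ 0.115 -0.182  3.937  0.05  -0.006  0.01  -0.064] My sd 0.036 w 0.0557
```

The middle case is silent too. I'm putting it back and moving on to the left one.

```bash
python3 -m inch '[[-3,0,1,0,0,0,1],[-6,0,3,0,0,0,1],[-7,0,6,0,0,0,1],[-7,0,8.5,0,0,0,1],[-7,0,10,0,0,0,1],[-7,0,11,0,0,0,1],[-7,0,11,0,0,0,1],[-7,0,11,0,0,0,1]]' 
python3 -m inch '[[0,0,0.4,0,0,0,1],[0,0,0.7,0,0,0,1],[0,0,1,0,0,0,1],[0,0,1,0,0,0,1],[0,0,1,0,0,0,1],[0,0,1,0,0,0,0.5],[0,0,1,0,0,0,-0.3],[0,0,1,0,0,0,-1]]'
python3 -m inch '[[0,0,0,0,0,0,-1],[0,0,0,0,0,0,-1],[0,0,0,0,0,0,-1],[0,0,-1,0,0,0,-1],[0,0,-4,0,0,0,-1],[0,0,-8,0,0,0,-1],[0,0,-11.5,0,0,0,-1],[0,-3,-12,0,0,0,-1]]' 
python3 -m inch '[[-0.4,-3.5,0,0,0,0,-1],[-0.7,-7,0,0,0,0,-1],[-0.7,-8.6,0,0,0,0,-1],[-0.7,-8.6,0,0,0,0,-1],[-0.7,-8.6,0,0,0,0,-1],[-0.7,-8.6,0,0,0,0,-1],[-0.7,-8.6,0,0,0,0,-1],[-0.7,-8.6,0,0,0,0,-1]]'
python3 - <<'E'
from h import *
m=bot.camera_model("wrist"); cv2.imwrite("pics/w3.png",bot.grab_frame("wrist")[...,::-1])
E
```

```text
t: 18.2
tcp_pos: [0.544, -0.1283, 0.0229]
ee_rot: [0.998, -0.065, 0.0, 0.0]
contact_force: [0.5, -0.1, -3.8]
gripper_width: 0.0552
grip_force: 50.0
t: 18.87
tcp_pos: [0.5439, -0.1283, 0.0131]
ee_rot: [0.998, -0.065, 0.001, 0.0]
contact_force: [0.0, -0.0, -0.5]
gripper_width: 0.063
grip_force: 0.0
t: 19.53
tcp_pos: [0.5508, -0.1074, 0.14]
ee_rot: [0.997, -0.071, 0.007, 0.004]
contact_force: [1.2, -1.7, 0.2]
gripper_width: 0.0934
grip_force: 0.0
t: 20.2
tcp_pos: [0.5514, -0.0144, 0.1327]
ee_rot: [0.998, -0.067, -0.0, 0.001]
contact_force: [0.9, -0.0, 1.2]
gripper_width: 0.0929
grip_force: 0.0
```

View pics/w3.png

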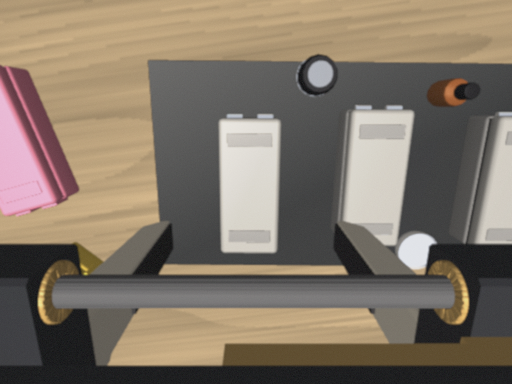

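The left lid spans (220,120) to (278,252), which is almost the same view as I had over the middle case. The middle case is back in place. I'll descend with a -0.4 cm shift in y.

```bash
python3 -m inch '[[0,-0.4,2.5,0,0,0,-1],[0,-0.4,5.5,0,0,0,-1],[0,-0.4,8.5,0,0,0,-1],[0,-0.4,10.5,0,0,0,-1],[0,-0.4,11.5,0,0,0,-1],[0,-0.4,12,0,0,0,-1],[0,-0.4,12,0,0,0,-1],[0,-0.4,12,0,0,0,0]]' 50
python3 -m inch '[[0,0,0,0,0,0,1],[0,0,0,0,0,0,1],[0,0,0,0,0,0,1],[0,0,0,0,0,0,1],[0,0,0,0,0,0,1],[0,0,0,0,0,0,1],[0,0,0,0,0,0,1],[0,0,0,0,0,0,1]]' 50
python3 -m inch '[[0,0,-1.5,0,0,0,1],[0,0,-4,0,0,0,1],[0,0,-7,0,0,0,1],[0,0,-10,0,0,0,1],[0,0,-12,0,0,0,1],[0,0,-12,0,0,0,1],[0,0,-12,0,0,0,1],[0,0,-12,0,0,0,1]]' >/dev/null; python3 s.py
python3 -m inch '[[-4,0,0,0,0,0,1],[0,0,0,0,0,0,1],[4,0,0,0,0,0,1],[0,0,0,0,0,0,1],[-4,0,0,0,0,0,1],[0,0,0,0,0,0,1],[4,0,0,0,0,0,1],[0,0,0,0,0,0,1]]' >/dev/null
python3 -m inch '[[-4,0,0,0,0,0,1],[0,0,0,0,0,0,1],[4,0,0,0,0,0,1],[7,0,0,0,0,0,1],[7,0,0,0,0,0,1],[7,0,0,0,0,0,1],[7,0,0,0,0,0,1],[7,0,0,0,0,0,1]]' >/dev/null; python3 s.py
python3 -m inch '[[-4,0,0,0,0,0,1],[-8,0,0,0,0,0,1],[-12,0,0,0,0,0,1],[-14,0,0,0,0,0,1],[-14,0,0,0,0,0,1],[-14,0,0,0,0,0,1],[-14,0,0,0,0,0,1],[-14,0,0,0,0,0,1]]' >/dev/null; python3 s.py
python3 -m inch '[[4,0,0,0,0,0,1],[8,0,0,0,0,0,1],[12,0,0,0,0,0,1],[14,0,0,0,0,0,1],[14,0,0,0,0,0,1],[14,0,0,0,0,0,1],[14,0,0,0,0,0,1],[14,0,0,0,0,0,1]]' >/dev/null; python3 s.py
```

```text
t: 20.92
tcp_pos: [0.553, -0.0086, 0.0134]
ee_rot: [0.998, -0.065, 0.001, -0.0]
contact_force: [0.2, 0.7, 0.2]
gripper_width: 0.0898
grip_force: 0.0
t: 21.58
tcp_pos: [0.5524, -0.0094, 0.0131]
ee_rot: [0.998, -0.065, 0.0, 0.001]
contact_force: [-1.1, -3.8, 4.8]
gripper_width: 0.0553
grip_force: 50.0
22.45 tcp [ 0.5508 -0.0081  0.1307] F,M,tau6 [-3.490e-01 -2.680e-01  4.597e+00  4.300e-02  3.000e-03  1.200e-02
 -7.100e-02] My sd 0.029 w 0.0551
24.03 tcp [ 0.621  -0.0171  0.1326] F,M,tau6 [ 0.043 -0.053  4.331  0.047 -0.08  -0.006 -0.146] My sd 0.03 w 0.0549
24.95 tcp [0.4835 0.0007 0.1325] F,M,tau6 [-1.350e-01  5.460e-01  4.051e+00  8.000e-03  6.800e-02 -2.000e-03
 -3.300e-02] My sd 0.018 w 0.0547
25.87 tcp [ 0.6208 -0.017   0.1329] F,M,tau6 [ 0.278  0.02   3.859  0.025 -0.057 -0.008 -0.107] My sd 0.036 w 0.055
```

The left case rattles: its torque shifts with each stop (-0.146, -0.033, -0.107). I'm holding it out past the far edge now.

```bash
python3 -m inch '[[0.5,0,-1,0,0,0,1],[1.5,0,-2.5,0,0,0,1],[3,0,-4,0,0,0,1],[4.5,0,-5.5,0,0,0,1],[6,0,-7,0,0,0,1],[7.5,0,-8,0,0,0,1],[9,0,-9,0,0,0,1],[10.5,0,-9,0,0,0,1]]' >/dev/null
python3 -m inch '[[1,0,0,0,0,0,1],[2,0,0,0,0,0,1],[3,0,0,0,0,0,1],[3.7,0,0,0,0,0,1],[4,0,0,0,0,0,1],[4,0,0,0,0,0,1],[4,0,0,0,0,0,1],[4,0,0,0,0,0,1]]' 
python3 -m inch '[[0,0,0,0,0,0,1],[0,0,0,0,0,0,1],[0,0,0,0,0,0,1],[0,0,0,0,0,0,1],[0,0,0,0,0,0,1],[0,0,0,0,0,0,1],[0,0,0,0,0,0,1],[0,0,0,0,0,0,1]]'
python3 - <<'E'
from h import *
cv2.imwrite("pics/e1.png",bot.grab_frame("side")[...,::-1]);cv2.imwrite("pics/e2.png",bot.grab_frame("scene")[...,::-1])
print(bot.sense()["qd"].round(4))
E
```

```text
t: 27.25
tcp_pos: [0.7647, -0.036, 0.2227]
ee_rot: [0.998, -0.065, -0.0, -0.0]
contact_force: [-0.8, 0.7, -3.6]
gripper_width: 0.0548
grip_force: 50.0
t: 27.92
tcp_pos: [0.7653, -0.0362, 0.2226]
ee_rot: [0.998, -0.065, 0.0, -0.0]
contact_force: [-0.8, -0.6, -4.7]
gripper_width: 0.0548
grip_force: 50.0
[ 0.0012  0.0004 -0.0008  0.0005 -0.0009  0.0004 -0.0017]
```

View pics/e1.png

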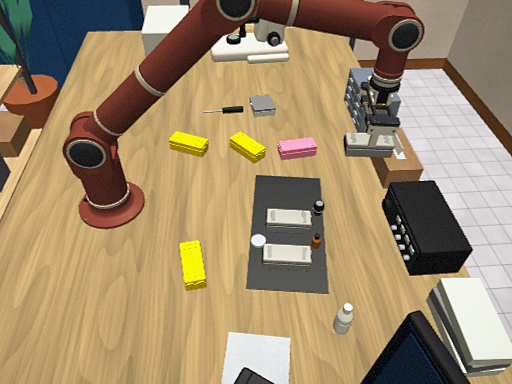

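View pics/e2.png

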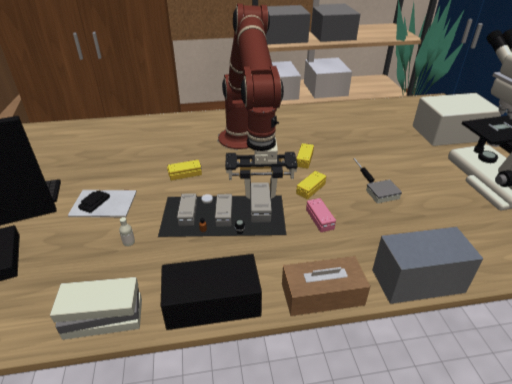

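The side view shows the left case held level with its lid up at about (370,145), clear of the boxes. The silent cases are flat at (288,217) and (287,253), and nothing else has moved.

```bash
python3 -c "
from workcell import bot
print(bot.finish_job())"
```

```text
the job is handed in; nothing more can be done
None
```

The left case is the one that rattles: it is held still and level with its lid up, beyond the mat's far edge and about 21 cm above the bench, with the two silent cases standing flat back on the mat; the job was handed in at about 28 s.

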